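# Clamp the evidence box and snap its cover shut

## Task

Crank the small blue vise shut so that its jaw grips the white evidence box standing in it, then pick up the red cover and press it straight down onto the box until both clips snap and the cover is fully home. Do not let go: finish while still holding the cover, fingers at its ridge, and pressing it firmly down on the box so that its seal stays squeezed, with the box still clamped. Leave the glove carton, the marker, the yellow tape roll and the tape dispenser where they are.

Things in the scene. Friction and masses are not known exactly. Their poses are not given: they have to be found in the camera images.
- vise: Small blue bench vise, screwed down; bed 110 x 220 x 25 mm. Origin on the table under the middle of the jaw space. Clamps along its y: fixed jaw's inner face at y = +34 mm (47 mm above table, 90 mm wide); the moving jaw comes from -y. Gear housing (70 x 70, 50 mm high) at y = -90 to -160 mm carries the crank, which turns about the vertical through x = 0, y = -125 mm.
- crank (a joint): Crank angle, rad; grows clockwise seen from above and drives the jaw to the vise's +y, 4 mm per rad. At 0 its arm points along the vise's +x; starts between 0 and 1; the jaw's sprung pad meets the box at about 3.5 and grips it well from 3.9 on (end stop 4.7). Takes about 2.5 N at the knob, stays where left; once gripping, the push rises to 4-6 N, at the end stop steeply.
- crank_knob (a point): Centre of the crank's upright black knob: diameter 16 mm, 36 mm tall (lower end 18 mm below this point, 1 mm above the steel arm; top 97 mm above the table), 38 mm from the crank's axis. It spins freely on its pin, so fingers can hold it without turning the wrist.
- jaw: Steel moving jaw, 90 mm wide along the vise's x, 18 mm thick, 22 mm high, on the bed; its black face pad yields up to 4 mm, 8 N per mm. Origin in the middle of the lower edge of the unpressed pad face; axes as the vise.
- box: White open evidence box with two red-capped tubes, 100 x 60 x 36 mm (x, y, z), 0.3 kg, loose between the jaws on the vise bed (underside 25 mm above the table), long side along the vise's x. Origin at the centre of its underside. Clamping pushes it to the fixed jaw and squares it. In each x end wall an orange sprung nose, 22 mm up, stands out 5.5 mm.
- box_rim (a point): Centre of the box's open top, in the plane of its rim, 36 mm above the box's underside. Axes as the box.
- cover_grip (a point): Centre of the red cover's grip ridge, half-way up it. Ridge 16 mm thick (x), 50 long (y), 24 tall, across the middle of the plate. At the start 42 mm above the table. Fully home it is 16 mm above box_rim, straight over it, long sides parallel (either way round). Clips meet 16 mm above home, push rises to 10-15 N, snaps and falls to nothing 9 mm above home; 2 mm above home it meets the seal.
- cover: The red snap cover, 0.09 kg: plate 122 x 60 x 4 mm, underside 16 mm below the ridge's centre; at both x ends a leg 26 mm long hangs down with an inward bead at its foot. It stands upright on its legs on the table. Origin level with the feet, under the ridge. Once home, keep 8 to 20 N of push on it; more than 60 N would crush the box.
- gloves: Bystander: purple glove carton 120 x 230 x 85 mm, origin under its centre.
- marker: Bystander: black marker pen standing on end, diameter 18 mm, 100 mm tall, origin under its centre.
- tape_roll: Bystander: yellow tape roll lying flat, diameter 90 mm, 24 mm high, origin under its centre.
- dispenser: Bystander: chrome tape dispenser 70 x 160 mm, about 90 mm tall, origin under its centre.
- seal (a joint): How far the black seal lip around the inside of the box's rim is pressed down, m: 0 free (standing 2 mm proud of the rim), 0.002 flush with the rim, 5 N per mm. The cover resting unpressed leaves it below 0.0005; firmly pressed means nearly flush, above 0.001.

How it is judged:
By the outcome, as a careful person would: the job done as asked, in the order asked, and still so for the second after the job is handed in, while the arm keeps its last pose, push and grip.
It also fails if it takes over 61 s, if anything falls off the work surface, if the arm or the gripper's body presses on something with over 40 N, if the wrist force passes 120 N, or if a joint passes its speed limit or range.

## Robot

A 6-joint arm with a two-finger parallel gripper is mounted at the origin on the work surface. World frame = base frame: x ahead of the robot, y to its left, z up, the work surface at z = 0. Lengths are in mm, angles in degrees, forces in N, time in s.
With the tool pointing down it reaches from about 300 to 850 mm from the base axis. Payload 4.2 kg.
Tool frame: the origin (TCP) lies midway between the tips of the shut fingers; the grasp point (between the pads) lies 19 mm behind it (env.grip_point_offset is the distance from the TCP to the grasp point, in mm); z points along the fingers, x is the direction in which the jaws open and shut, and the axes are right-handed (so a half turn about z gives the same grasp; the last joint's range is limited). The gripper opens to 91 mm and grips with 3 to 60 N. Pads are 32 mm wide; open, the fingers measure 118 mm over their backs; the gripper's body (76 mm by 178 mm) begins 60 mm behind the grasp point.
Start: joints at [69.729, 18.312, 89.639, -0, 72.044, -1.146], TCP at [188.393, 543.278, 213.976] pointing down, gripper open.
Joint ranges: [-177.97, 177.97], [-48.28, 115.42], [12.27, 149.76], [-77.06, 257.06], [2.81, 150.46], [-146.56, 146.56]. Speed limits (degrees/s): [147.25, 147.25, 180, 180, 180, 180].

## Interface

Orientations are given as [roll, pitch, yaw] about the fixed x, y, z axes, in that order (R = Rz(yaw) Ry(pitch) Rx(roll)).
In Python, from workcell import env gives the robot as it stands.
- The arm moves only by the shell command python3 -m pendant 'ROWS' [FORCE]. ROWS is JSON, a list of rows, each an object with "xyz": the shift along the tool's x, y, z in m, a list of three; "roll": the turn about the tool's z in degrees; "jaw": the closure, from 0 (fully open) to 1 (shut). A call has exactly 8 rows; each row is the pose to reach, as a shift and turn from the pose commanded when the call began, along the tool's axes at that moment; what a row does not reach only later rows make up. A row lasts 1/8 s, in which the tool goes at most 62.5 mm and 10.7 degrees, less where a joint would pass 70% of its speed; a pose out of reach is approached as far as the arm can. A call with a gripper value outside its range is refused whole. The fingers move at their own pace and stop on an object; FORCE is the grip in N (left out, the last holds). Time passes only in rows, so rows that repeat a pose let the fingers close, or fill a call up. It gives the time, the measured TCP pose, the force and the opening at its end, in the units of the state.
- env.state(): the state, without advancing time (a new reading comes with each control period).
- env.grab_frame(name): name is "side" or "top"; returns (picture, depth): 400x640x3 uint8, blue, green, red; 400x640 float32, mm along the optical axis (not along the pixel's ray), 0 where there is no reading.
- env.camera_params(name): a dict with "camera_matrix" (3x3 intrinsics, pixels), "D" ([k1, k2, p1, p2, k3] as OpenCV has them; the pictures are not rectified), "cam_to_world" (4x4, takes a point from camera to world coordinates). Camera axes: x right, y up, looking along -z (the intrinsics and any distortion apply to the point x, -y, -z); pixel columns grow to the right and rows downward; lengths in mm; the calibration is good to about 2 mm. A picture is of the moment at which its call begins. camera_params takes no time and is no camera call.
- env.job_done(): hands the job in, once; it reports no verdict.
The state is a dict: "time_s": time; "qpos": joint angles; "qvel": joint speeds; "effort": joint torques, N m; "ee_pos": TCP position; "ee_rot": TCP orientation; "force": force on the tool from outside, world axes, zero at the start; "torque": the same for the moment, N m; "gripper_width": finger opening in mm.
Only numpy, scipy, OpenCV 4.12 (cv2) and the standard library are available. Lean on these libraries where they do the work, as an engineer would, in place of code of your own. Each camera call takes 0.05 s, during which the arm holds its last target. There are 200 camera calls.

## Working session

There is one attempt and no reset: what is moved stays moved. The work goes in short steps, Python scripts to look and compute and a shell command to move; the robot and the scene stay as the last step left them, time stands still between calls to the robot, and variables do not carry over. Pictures are saved under pics/ and viewed, about 8 in all and at most 12, crops included, and the job is handed in when it is done.

```bash
mkdir -p pics; ls; cat > h.py <<'E'
import numpy as np, cv2
from workcell import env
def P(n):
    p=env.camera_params(n); return np.array(p["camera_matrix"],float),np.array(p["D"],float),np.array(p["cam_to_world"],float)
def ray(n,uv):
    K,D,T=P(n); q=cv2.undistortPoints(np.array(uv,float).reshape(-1,1,2),K,D).reshape(-1,2)
    d=np.c_[q[:,0],-q[:,1],-np.ones(len(q))]@T[:3,:3].T
    return T[:3,3],d
def onz(n,uv,z):
    o,d=ray(n,uv); return o+d*((z-o[2])/d[:,2])[:,None]
def cloud(n,dep):
    v,u=np.mgrid[0:400,0:640]; o,d=ray(n,np.c_[u.ravel(),v.ravel()])
    return (o+d*dep.reshape(-1,1)).reshape(400,640,3)
E
python3 - <<'E'
from h import *
for n in ("top","side"):
    im,d=env.grab_frame(n); cv2.imwrite(f"pics/{n}0.png",im); np.savez(f"{n}0.npz",im=im,d=d)
    K,D,T=P(n); print(n,K.tolist(),D,T.round(3).tolist(),(d>0).mean())
print(env.state(),env.grip_point_offset)
E
```

```text
pics
top [[372.1423028477535, 0.0, 316.8293600377487], [0.0, 372.1423028477535, 203.76789034056222], [0.0, 0.0, 1.0]] [-0.08540911  0.          0.          0.          0.        ] [[0.001, 0.994, -0.112, 523.539], [-0.999, -0.003, -0.032, 5.77], [-0.032, 0.112, 0.993, 1054.803], [0.0, 0.0, 0.0, 1.0]] 0.996015625
side [[363.1205660209712, 0.0, 319.05571956357244], [0.0, 363.1205660209712, 201.7539523512729], [0.0, 0.0, 1.0]] [0.01748357 0.         0.         0.         0.        ] [[0.939, 0.218, -0.266, 371.183], [-0.344, 0.587, -0.733, -667.287], [-0.003, 0.78, 0.626, 677.95], [0.0, 0.0, 0.0, 1.0]] 0.99588671875
{'time_s': 0.1, 'qpos': array([ 6.97290645e+01,  1.83491259e+01,  8.96978203e+01, -1.27650726e-03,
        7.20440759e+01, -1.14444031e+00]), 'qvel': array([-0.02564958, -0.03569927, -0.23070454, -0.08922591, -0.08792478,
       -0.06912781]), 'effort': array([-3.43269330e-04, -4.13332629e+01, -2.32511812e+01,  7.28770229e-02,
        4.21249657e-02, -7.64107676e-05]), 'ee_pos': array([188.24180186, 542.85048863, 213.20365902]), 'ee_rot': array([-1.79999395e+02,  9.10281913e-02,  7.08738998e+01]), 'force': array([ 0.5946228 , -0.01813712,  0.07487677]), 'torque': array([ 0.01140045, -0.01378855, -0.01582056]), 'gripper_width': 91.21847489741735} 18.8
```

View pics/top0.png

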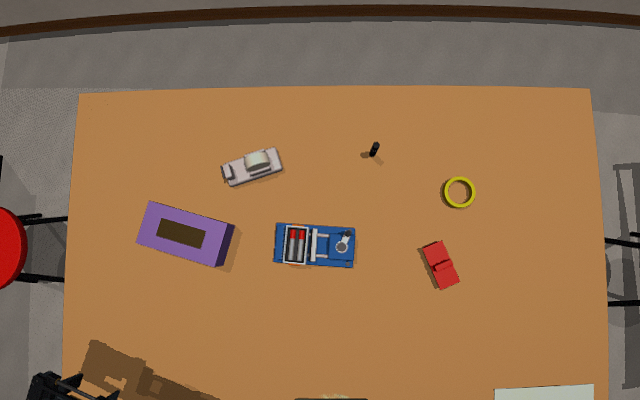

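View pics/side0.png

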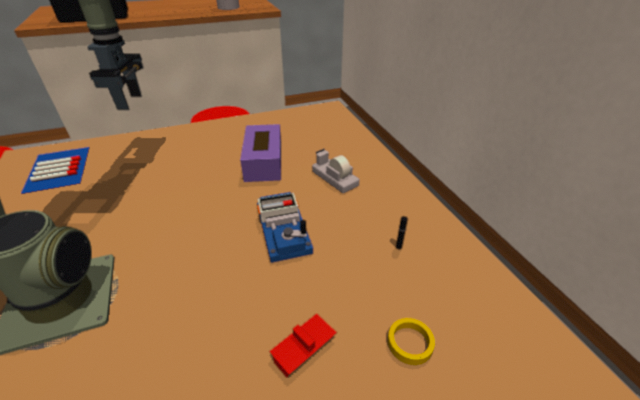

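The top view shows the vise with its bed at (275–355, 222–268). Its fixed jaw is on the left, so vise +y is roughly world +y. The knob is near (347,234) and the cover near (440,265). The side view agrees: vise (285,225), cover (303,345).

```bash
cat > m.py <<'E'
from h import *
def rect(p): 
    r=cv2.minAreaRect(p.astype(np.float32)); return [np.round(x,1) for x in (r[0],r[1],r[2])]
for n in ("top","side"):
    z=np.load(n+"0.npz"); im=z["im"]; C=cloud(n,z["d"]); h=cv2.cvtColor(im,cv2.COLOR_BGR2HSV)
    H,S,V=[h[...,i].astype(int) for i in range(3)]
    roi=(C[...,0]>250)&(C[...,0]<800)&(abs(C[...,1])<450)&(C[...,2]>3)&(C[...,2]<130)
    roi2=roi&(C[...,1]<150)
    blue=(H>95)&(H<125)&(S>120)&roi2
    for lo,hi in ((15,33),(38,62)):
        m=blue&(C[...,2]>lo)&(C[...,2]<hi); print(n,"blue",lo,m.sum(),np.median(C[m],0).round(1),rect(C[m][:,:2]))
    m=blue&(C[...,2]>42)&(C[...,2]<56)&(C[...,1]<0); print(" housing z", np.median(C[m],0))
    red=((H<8)|(H>172))&(S>150)&(V>60)&roi&(C[...,1]<-150)
    for lo,hi in ((20,37),(46,60)):
        m=red&(C[...,2]>lo)&(C[...,2]<hi); print(n,"red",lo,m.sum(),np.median(C[m],0).round(1),rect(C[m][:,:2]))
    m=(V<60)&roi&(C[...,2]>75)&(C[...,2]<110)&(C[...,0]<700)
    vu=np.argwhere(m); print(n,"knob",m.sum(),vu.min(0),vu.max(0),C[m].mean(0).round(1))
    print(np.c_[C[m],vu][::3].round(0).astype(int).tolist())
    a={"top":(220,275,270,360),"side":(185,265,250,320)}[n]
    cv2.imwrite(f"pics/c_{n}.png",cv2.resize(im[a[0]:a[1],a[2]:a[3]],None,fx=7,fy=7,interpolation=cv2.INTER_CUBIC))
E
python3 m.py; python3 -c "
import cv2,numpy as np
a=cv2.imread('pics/c_top.png');b=cv2.imread('pics/c_side.png');w=max(a.shape[1],b.shape[1])
p=lambda i:cv2.copyMakeBorder(i,0,0,0,w-i.shape[1],0)
cv2.imwrite('pics/c0.png',cv2.resize(np.vstack([p(a),p(b)]),None,fx=.63,fy=.63))"
```

```text
top blue 15 781 [522.7  18.9  25.1] [array([633.2,  23.9]), array([226.9, 349.1]), np.float64(78.2)]
top blue 38 722 [522.7  -5.5  48.8] [array([637.7,  20.7]), array([219.7, 342.8]), np.float64(77.6)]
 housing z [514.6891497  -26.84427409  49.86475634]
top red 20 868 [ 475.6 -298.5   30.1] [array([ 471.3, -299.5]), array([122.2,  61. ]), np.float64(22.9)]
top red 46 102 [ 471.4 -298.4   53.6] [array([ 470.7, -299.7]), array([14.7, 49. ]), np.float64(20.5)]
top knob 48 [225 195] [252 350] [549.  132.3  88.2]
[[577, 275, 83, 225, 227], [569, 361, 85, 228, 195], [561, -41, 98, 231, 347], [559, 280, 81, 232, 225], [558, -41, 98, 232, 347], [556, 282, 76, 233, 225], [556, -41, 96, 233, 347], [554, 282, 75, 234, 225], [553, -41, 96, 234, 347], [553, -49, 95, 234, 350], [551, -38, 98, 235, 346], [551, -46, 97, 235, 349], [540, 285, 81, 239, 223], [532, 289, 78, 242, 222], [522, 291, 79, 246, 221], [511, 294, 77, 250, 220]]
side blue 15 494 [487.7 -36.   24.1] [array([521.6,  -1.5]), array([126.5, 104.8]), np.float64(85.9)]
side blue 38 413 [511.2 -48.5  48.5] [array([522.1, -28.4]), array([72.3, 70.3]), np.float64(85.9)]
 housing z [510.5194716  -48.69613942  48.59353801]
side red 20 1612 [ 459.3 -305.3   28.5] [array([ 470.6, -301.5]), array([123.3,  61.3]), np.float64(21.4)]
side red 46 233 [ 471.5 -303.    51.9] [array([ 471.5, -301.7]), array([17.5, 49.7]), np.float64(24.2)]
side knob 48 [134 255] [229 305] [553.6  -1.5  88.6]
[[561, 442, 84, 134, 260], [530, 379, 86, 144, 255], [550, -39, 95, 221, 300], [557, -43, 97, 221, 303], [551, -44, 96, 222, 301], [557, -48, 97, 222, 304], [552, -48, 96, 223, 302], [550, -46, 91, 224, 301], [557, -50, 93, 224, 304], [552, -49, 90, 225, 302], [550, -47, 86, 226, 301], [556, -51, 87, 226, 304], [553, -52, 86, 227, 303], [551, -49, 81, 228, 302], [558, -51, 80, 228, 305], [553, -52, 79, 229, 303]]
```

View pics/c0.png

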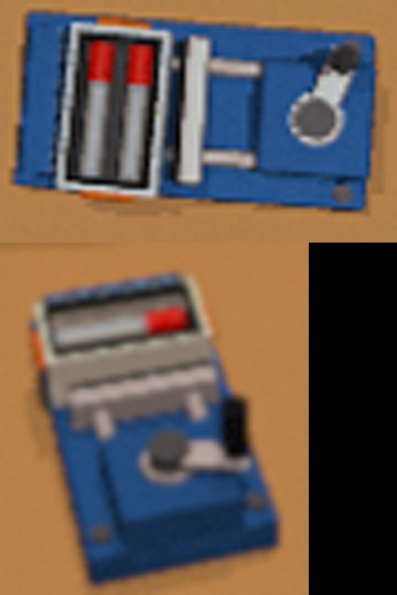

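The crops show the crank arm pointing up-right in the top view, the knob's black top at (347,233), and the hub at about (341,246). I'll refine the vise pose and the hub height.

```bash
python3 - <<'E'
from h import *
from m import rect
E
cat > m2.py <<'E'
from h import *
def rect(p): 
    r=cv2.minAreaRect(p.astype(np.float32)); return [np.round(x,1) for x in (r[0],r[1],r[2])]
for n in ("top","side"):
    z=np.load(n+"0.npz"); im=z["im"]; C=cloud(n,z["d"]); h=cv2.cvtColor(im,cv2.COLOR_BGR2HSV)
    H,S,V=[h[...,i].astype(int) for i in range(3)]
    X,Y,Z=C[...,0],C[...,1],C[...,2]
    roi=(X>440)&(X<610)&(Y>-90)&(Y<175)
    blue=(H>95)&(H<125)&(S>120)&roi
    for lo,hi in ((20,29),(46,53)):
        m=blue&(Z>lo)&(Z<hi); print(n,"blue",lo,m.sum(),rect(C[m][:,:2]))
    m=(S<60)&(Z>57)&(Z<64)&roi&(Y>30); print(n,"rim",m.sum(),rect(C[m][:,:2]))
    m=(S<110)&(Z>53)&(Z<75)&roi&(Y<0); 
    print(n,"hub/arm",m.sum()); 
    mm=m&(np.hypot(X-521,Y+28)<14); print(np.percentile(Z[mm],[5,50,95]).round(1))
    mm=m&(np.hypot(X-521,Y+28)<25)&(V<110); print("cap",mm.sum(),C[mm].mean(0).round(1))
    v,u=np.where(mm); print(u.mean(),v.mean(),onz(n,[[u.mean(),v.mean()]],Z[mm].mean()).round(1))
    mj=(S<60)&(Z>42)&(Z<52)&roi&(Y>0)&(Y<90); print("jaw",rect(C[mj][:,:2]))
E
python3 m2.py
```

```text
top blue 15 781 [522.7  18.9  25.1] [array([633.2,  23.9]), array([226.9, 349.1]), np.float64(78.2)]
top blue 38 722 [522.7  -5.5  48.8] [array([637.7,  20.7]), array([219.7, 342.8]), np.float64(77.6)]
 housing z [514.6891497  -26.84427409  49.86475634]
top red 20 868 [ 475.6 -298.5   30.1] [array([ 471.3, -299.5]), array([122.2,  61. ]), np.float64(22.9)]
top red 46 102 [ 471.4 -298.4   53.6] [array([ 470.7, -299.7]), array([14.7, 49. ]), np.float64(20.5)]
top knob 48 [225 195] [252 350] [549.  132.3  88.2]
[[577, 275, 83, 225, 227], [569, 361, 85, 228, 195], [561, -41, 98, 231, 347], [559, 280, 81, 232, 225], [558, -41, 98, 232, 347], [556, 282, 76, 233, 225], [556, -41, 96, 233, 347], [554, 282, 75, 234, 225], [553, -41, 96, 234, 347], [553, -49, 95, 234, 350], [551, -38, 98, 235, 346], [551, -46, 97, 235, 349], [540, 285, 81, 239, 223], [532, 289, 78, 242, 222], [522, 291, 79, 246, 221], [511, 294, 77, 250, 220]]
side blue 15 494 [487.7 -36.   24.1] [array([521.6,  -1.5]), array([126.5, 104.8]), np.float64(85.9)]
side blue 38 413 [511.2 -48.5  48.5] [array([522.1, -28.4]), array(
[... 914 characters left out ...]
loat64(86.5)]
top rim 236 [array([527.4,  95.9]), array([ 60.3, 100. ]), np.float64(84.5)]
top hub/arm 145
[53.8 64.5 67.6]
cap 58 [521.2 -26.8  64.8]
341.1034482758621 246.58620689655172 [[521.2 -26.8  64.8]]
jaw [array([526.9,  47.1]), array([88.9, 84.2]), np.float64(0.3)]
side blue 20 396 [array([521.6,  -1.5]), array([126.5, 104.8]), np.float64(85.9)]
side blue 46 333 [array([521.9, -28.3]), array([71.9, 69.2]), np.float64(85.5)]
side rim 191 [array([526. ,  94.4]), array([62.7, 95.5]), np.float64(84.8)]
side hub/arm 170
[53.7 63.4 65.7]
cap 74 [520.1 -31.   62.3]
287.7972972972973 231.82432432432432 [[520.1 -31.   62.3]]
jaw [array([529.3,  49.9]), array([94.1, 68.7]), np.float64(13.0)]
```

```bash
python3 -m pendant '[{"xyz":[-0.033,0.041,0],"roll":-2.4,"jaw":0.45},{"xyz":[-0.066,0.082,0],"roll":-4.8,"jaw":0.45},{"xyz":[-0.099,0.123,0],"roll":-7.2,"jaw":0.45},{"xyz":[-0.132,0.164,0],"roll":-9.6,"jaw":0.45},{"xyz":[-0.165,0.205,0],"roll":-12,"jaw":0.45},{"xyz":[-0.198,0.246,0],"roll":-14.4,"jaw":0.45},{"xyz":[-0.231,0.287,0],"roll":-16.8,"jaw":0.45},{"xyz":[-0.264,0.328,0],"roll":-19.1,"jaw":0.45}]' 10
```

```text
time_s: 1.1
ee_pos: [412.3, 184.8, 213.8]
ee_rot: [-180.0, -0.0, 90.1]
force: [0.6, 0.2, -0.3]
gripper_width: 49.8
```

```bash
python3 -m pendant '[{"xyz":[-0.045,0.028,0.01],"roll":0,"jaw":0.45},{"xyz":[-0.09,0.056,0.02],"roll":0,"jaw":0.45},{"xyz":[-0.135,0.084,0.03],"roll":0,"jaw":0.45},{"xyz":[-0.18,0.112,0.05],"roll":0,"jaw":0.45},{"xyz":[-0.215,0.134,0.07],"roll":0,"jaw":0.45},{"xyz":[-0.231,0.143,0.09],"roll":0,"jaw":0.45},{"xyz":[-0.231,0.143,0.094],"roll":0,"jaw":0.45},{"xyz":[-0.231,0.143,0.094],"roll":0,"jaw":0.45}]'; python3 - <<'E'
from h import *
s=env.state(); print(s["ee_pos"],s["ee_rot"],s["force"])
o=[]
for n in ("top","side"):
    im,d=env.grab_frame(n); a={"top":(215,275,290,370),"side":(170,250,260,340)}[n]
    c=cv2.resize(im[a[0]:a[1],a[2]:a[3]],(480,360 if n=="top" else 480),interpolation=cv2.INTER_CUBIC); o.append(c[:360])
cv2.imwrite("pics/k1.png",cv2.resize(np.hstack(o),(800,300)))
E
```

```text
time_s: 2.1
ee_pos: [554.1, -44.0, 119.9]
ee_rot: [-179.9, -0.0, 90.0]
force: [0.1, -0.2, 0.3]
gripper_width: 50.3
[554.13311727 -44.03432602 119.88859677] [-1.79943645e+02 -3.09527000e-02  8.99858016e+01] [ 0.08445559 -0.21242384  0.27689448]
```

View pics/k1.png

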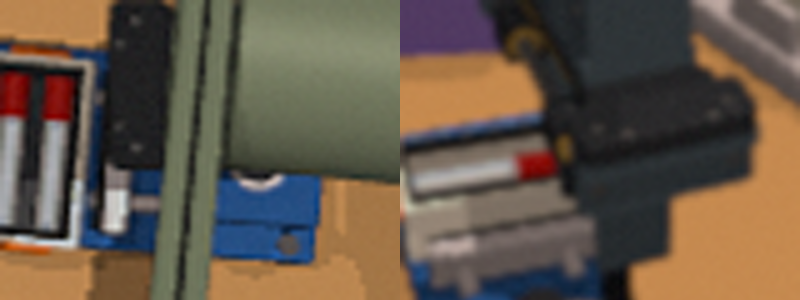

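The arm hides the knob in both views, so there is nothing to measure in this picture. I'll descend and close gently, watching the forces.

```bash
python3 -m pendant '[{"xyz":[0,0,0.012],"roll":0,"jaw":0.45},{"xyz":[0,0,0.024],"roll":0,"jaw":0.45},{"xyz":[0,0,0.036],"roll":0,"jaw":0.45},{"xyz":[0,0,0.048],"roll":0,"jaw":0.45},{"xyz":[0,0,0.048],"roll":0,"jaw":0.7},{"xyz":[0,0,0.048],"roll":0,"jaw":1},{"xyz":[0,0,0.048],"roll":0,"jaw":1},{"xyz":[0,0,0.048],"roll":0,"jaw":1}]' 12
```

```text
time_s: 3.2
ee_pos: [554.8, -44.2, 72.3]
ee_rot: [180.0, -0.1, 89.9]
force: [-0.0, 2.6, 1.5]
gripper_width: 15.7
```

```bash
python3 - <<'E'
import numpy as np
f0=np.radians(-24.5)
for k in range(0,24,8):
    b=f0-np.radians(9.06*k)
    for i in range(1,9):
        f=b-np.radians(9.06*i); print((.038*np.array([np.sin(f)-np.sin(b),np.cos(f)-np.cos(b)])).round(4).tolist())
    print()
E
```

```text
[-0.0052, -0.0029]
[-0.01, -0.0066]
[-0.0141, -0.011]
[-0.0174, -0.016]
[-0.0199, -0.0215]
[-0.0215, -0.0272]
[-0.0222, -0.0332]
[-0.022, -0.0392]

[0.0012, -0.0059]
[0.0033, -0.0115]
[0.0063, -0.0167]
[0.01, -0.0214]
[0.0145, -0.0254]
[0.0195, -0.0287]
[0.025, -0.0312]
[0.0308, -0.0327]

[0.006, -0.0006]
[0.012, -0.0003]
[0.0178, 0.001]
[0.0234, 0.0031]
[0.0286, 0.0061]
[0.0333, 0.0099]
[0.0373, 0.0144]
[0.0405, 0.0195]
```

```bash
python3 -m pendant '[{"xyz":[-0.0052,-0.0029,0],"roll":0,"jaw":1},{"xyz":[-0.010,-0.0066,0],"roll":0,"jaw":1},{"xyz":[-0.0141,-0.011,0],"roll":0,"jaw":1},{"xyz":[-0.0174,-0.016,0],"roll":0,"jaw":1},{"xyz":[-0.0199,-0.0215,0],"roll":0,"jaw":1},{"xyz":[-0.0215,-0.0272,0],"roll":0,"jaw":1},{"xyz":[-0.0222,-0.0332,0],"roll":0,"jaw":1},{"xyz":[-0.022,-0.0392,0],"roll":0,"jaw":1}]'
```

```text
time_s: 4.2
ee_pos: [516.7, -64.9, 72.3]
ee_rot: [179.8, -0.2, 89.9]
force: [4.5, 11.0, -0.8]
gripper_width: 15.4
```

```bash
python3 - <<'E'
import numpy as np
c=np.array([520.9,-26.6]); p=lambda d: c+38*np.array([np.cos(np.radians(d)),np.sin(np.radians(d))])
q=np.array([515.6,-66.6])
for k in range(16):
    d=p(-98-9*(k+1))-q; print((d[::-1]/1e3).round(4).tolist())
    if k==7: q=p(-98-72);print(q)
E
```

```text
[0.0037, -0.0058]
[0.0058, -0.0114]
[0.0089, -0.0165]
[0.0127, -0.0211]
[0.0171, -0.025]
[0.0222, -0.0283]
[0.0276, -0.0306]
[0.0334, -0.0321]
[483.47730539 -33.19863075]
[0.0059, -0.0006]
[0.0119, -0.0002]
[0.0177, 0.0011]
[0.0233, 0.0033]
[0.0284, 0.0063]
[0.033, 0.0101]
[0.0369, 0.0146]
[0.0402, 0.0196]
```

```bash
python3 -m pendant '[{"xyz":[0.0037,-0.0058,0],"roll":0,"jaw":1},{"xyz":[0.0058,-0.0114,0],"roll":0,"jaw":1},{"xyz":[0.0089,-0.0165,0],"roll":0,"jaw":1},{"xyz":[0.0127,-0.0211,0],"roll":0,"jaw":1},{"xyz":[0.0171,-0.025,0],"roll":0,"jaw":1},{"xyz":[0.0222,-0.0283,0],"roll":0,"jaw":1},{"xyz":[0.0276,-0.0306,0],"roll":0,"jaw":1},{"xyz":[0.0334,-0.0321,0],"roll":0,"jaw":1}]'
```

```text
time_s: 5.2
ee_pos: [483.3, -33.1, 72.2]
ee_rot: [180.0, 0.0, 90.0]
force: [2.7, -2.4, 4.4]
gripper_width: 15.6
```

```bash
python3 -m pendant '[{"xyz":[0.0059,-0.0006,0],"roll":0,"jaw":1},{"xyz":[0.0119,-0.0002,0],"roll":0,"jaw":1},{"xyz":[0.0177,0.0011,0],"roll":0,"jaw":1},{"xyz":[0.0233,0.0033,0],"roll":0,"jaw":1},{"xyz":[0.0284,0.0063,0],"roll":0,"jaw":1},{"xyz":[0.033,0.0101,0],"roll":0,"jaw":1},{"xyz":[0.0369,0.0146,0],"roll":0,"jaw":1},{"xyz":[0.0369,0.0146,0],"roll":0,"jaw":1}]' 15
```

```text
time_s: 6.2
ee_pos: [497.5, 3.5, 72.1]
ee_rot: [-179.9, 0.1, 90.0]
force: [1.7, -4.2, 6.8]
gripper_width: 15.4
```

```bash
python3 -m pendant '[{"xyz":[0.002,0.003,0],"roll":0,"jaw":1},{"xyz":[0.0039,0.0061,0],"roll":0,"jaw":1},{"xyz":[0.0039,0.0061,0],"roll":0,"jaw":1},{"xyz":[0.0039,0.0061,0],"roll":0,"jaw":0.7},{"xyz":[0.0039,0.0061,0],"roll":0,"jaw":0.7},{"xyz":[0.0039,0.0061,-0.02],"roll":0,"jaw":0.7},{"xyz":[0.0039,0.0061,-0.05],"roll":0,"jaw":0.7},{"xyz":[0.0039,0.0061,-0.1],"roll":0,"jaw":0.5}]'
```

```text
time_s: 7.2
ee_pos: [501.8, 8.1, 170.8]
ee_rot: [-179.6, -0.1, 90.0]
force: [1.0, -0.6, 1.1]
gripper_width: 34.8
```

```bash
python3 -m pendant '[{"xyz":[-0.038,-0.004,0],"roll":8.5,"jaw":0.4},{"xyz":[-0.077,-0.008,0],"roll":17,"jaw":0.4},{"xyz":[-0.116,-0.012,0],"roll":25.5,"jaw":0.4},{"xyz":[-0.155,-0.016,0],"roll":34,"jaw":0.4},{"xyz":[-0.194,-0.02,0],"roll":42.5,"jaw":0.4},{"xyz":[-0.233,-0.025,0],"roll":51,"jaw":0.4},{"xyz":[-0.272,-0.03,0],"roll":59.5,"jaw":0.4},{"xyz":[-0.308,-0.033,0],"roll":67.8,"jaw":0.4}]'; python3 - <<'E'
from h import *
for n in ("top","side"):
    im,d=env.grab_frame(n); np.savez(f"{n}1.npz",im=im,d=d)
    a={"top":(200,320,270,480),"side":(180,380,220,460)}[n]; cv2.imwrite(f"pics/v_{n}.png",cv2.resize(im[a[0]:a[1],a[2]:a[3]],None,fx=3,fy=3,interpolation=cv2.INTER_CUBIC))
a=cv2.imread("pics/v_top.png");b=cv2.imread("pics/v_side.png");h=a.shape[0]
b=cv2.resize(b,None,fx=.6,fy=.6);b=b[:h];o=np.zeros((h,a.shape[1]+b.shape[1],3),np.uint8);o[:,:a.shape[1]]=a;o[:b.shape[0],a.shape[1]:]=b
cv2.imwrite("pics/v1.png",cv2.resize(o,None,fx=.75,fy=.75)); print(o.shape)
def rect(p): 
    r=cv2.minAreaRect(p.astype(np.float32)); return [np.round(x,1) for x in (r[0],r[1],r[2])]
for n in ("top","side"):
    z=np.load(n+"1.npz"); im=z["im"]; C=cloud(n,z["d"]); hh=cv2.cvtColor(im,cv2.COLOR_BGR2HSV)
    H,S,V=[hh[...,i].astype(int) for i in range(3)]; X,Y,Z=C[...,0],C[...,1],C[...,2]
    roi=(X>440)&(X<610)&(Y>-90)&(Y<175)
    m=(S<60)&(Z>57)&(Z<64)&roi&(Y>50); print(n,"rim",m.sum(),rect(C[m][:,:2]))
    m=(V<60)&(Z>85)&(Z<102)&roi; print("knob",C[m].mean(0).round(1))
    red=((H<8)|(H>172))&(S>150)&(V>60)&(Y<-150)
    for lo,hi in ((20,37),(46,60)):
        m=red&(Z>lo)&(Z<hi)&(X>380)&(X<560); print(n,"red",lo,m.sum(),rect(C[m][:,:2]) if m.sum()>5 else 0)
E
```

```text
time_s: 8.2
ee_pos: [470.0, -300.7, 171.0]
ee_rot: [-179.8, 0.1, 21.9]
force: [1.0, 0.6, -0.5]
gripper_width: 54.7
(360, 1062, 3)
top rim 224 [array([527.6, 102. ]), array([ 59.9, 100. ]), np.float64(85.8)]
knob [503.2   6.6  96.7]
top red 20 849 [array([ 471.4, -299.9]), array([122.5,  60.8]), np.float64(23.6)]
top red 46 97 [array([ 470. , -297.2]), array([14.3, 45.5]), np.float64(21.3)]
side rim 59 [array([489.1, 100.9]), array([59.2, 23.8]), np.float64(89.5)]
knob [nan nan nan]
side red 20 1613 [array([ 470.3, -300.4]), array([122.7,  62.1]), np.float64(22.9)]
side red 46 238 [array([ 471.5, -301.5]), array([17. , 50.3]), np.float64(23.7)]<stdin>:15: RuntimeWarning: Mean of empty slice.
  ret = um.true_divide(
```

View pics/v1.png

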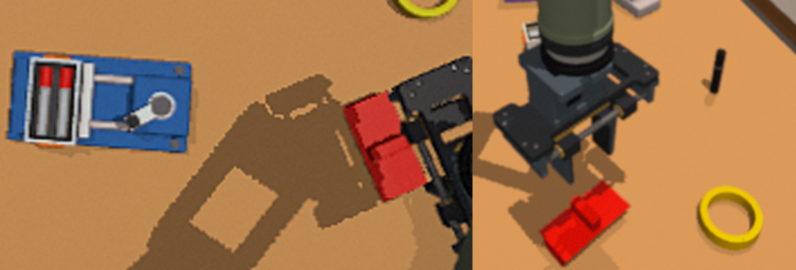

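The box now sits at the fixed jaw, with its rim centre at (527.6, 102) and yaw −4.2°. The pad touches it. The knob at (503,6.6) gives a crank angle of about 4.15 rad. The cover is at (471,−300.5), yaw about 23°, so I'll go down and grip it.

```bash
python3 -m pendant '[{"xyz":[0,0,0.04],"roll":-0.8,"jaw":0.4},{"xyz":[0,0,0.08],"roll":-0.8,"jaw":0.4},{"xyz":[0,0,0.11],"roll":-0.8,"jaw":0.4},{"xyz":[0,0,0.13],"roll":-0.8,"jaw":0.4},{"xyz":[0,0,0.138],"roll":-0.8,"jaw":0.4},{"xyz":[0,0,0.138],"roll":-0.8,"jaw":0.6},{"xyz":[0,0,0.138],"roll":-0.8,"jaw":1},{"xyz":[0,0,0.138],"roll":-0.8,"jaw":1}]' 20; python3 -m pendant '[{"xyz":[0,0,0],"roll":0,"jaw":1},{"xyz":[0,0,0],"roll":0,"jaw":1},{"xyz":[0,0,0],"roll":0,"jaw":1},{"xyz":[0,0,-0.02],"roll":0,"jaw":1},{"xyz":[0,0,-0.05],"roll":0,"jaw":1},{"xyz":[0,0,-0.08],"roll":0,"jaw":1},{"xyz":[0,0,-0.11],"roll":0,"jaw":1},{"xyz":[0,0,-0.13],"roll":0,"jaw":1}]' 55
```

```text
time_s: 9.3
ee_pos: [471.5, -300.7, 34.8]
ee_rot: [179.9, -0.1, 23.0]
force: [-0.1, -0.8, -0.1]
gripper_width: 27.7
time_s: 10.3
ee_pos: [471.1, -300.6, 165.0]
ee_rot: [180.0, -0.0, 23.0]
force: [-0.1, -0.2, -1.1]
gripper_width: 15.5
```

```bash
python3 -m pendant '[{"xyz":[0.027,-0.045,0],"roll":3.5,"jaw":1},{"xyz":[0.056,-0.094,0],"roll":7.3,"jaw":1},{"xyz":[0.086,-0.143,0],"roll":11,"jaw":1},{"xyz":[0.115,-0.191,0],"roll":15,"jaw":1},{"xyz":[0.144,-0.240,0],"roll":19,"jaw":1},{"xyz":[0.173,-0.289,0],"roll":22.6,"jaw":1},{"xyz":[0.198,-0.331,0],"roll":25.8,"jaw":1},{"xyz":[0.209,-0.348,0],"roll":27.2,"jaw":1}]'; python3 -m pendant '[{"xyz":[0,0,0.005],"roll":0,"jaw":1},{"xyz":[0,0,0.01],"roll":0,"jaw":1},{"xyz":[0,0,0.015],"roll":0,"jaw":1},{"xyz":[0,0,0.02],"roll":0,"jaw":1},{"xyz":[0,0,0.025],"roll":0,"jaw":1},{"xyz":[0,0,0.03],"roll":0,"jaw":1},{"xyz":[0,0,0.03],"roll":0,"jaw":1},{"xyz":[0,0,0.03],"roll":0,"jaw":1}]'; python3 - <<'E'
from h import *
s=env.state(); print(s["ee_pos"],s["ee_rot"],s["force"])
o=[]
for n in ("top","side"):
    im,d=env.grab_frame(n); np.savez(f"{n}2.npz",im=im,d=d); a={"top":(200,280,260,360),"side":(160,240,225,325)}[n]
    o.append(cv2.resize(im[a[0]:a[1],a[2]:a[3]],(700,560),interpolation=cv2.INTER_CUBIC))
    C=cloud(n,d); h=cv2.cvtColor(im,cv2.COLOR_BGR2HSV); H,S,V=[h[...,i].astype(int) for i in range(3)]; X,Y,Z=C[...,0],C[...,1],C[...,2]
    m=((H<8)|(H>172))&(S>150)&(V>50)&(Z>90)&(Z<160)&(X>430)&(X<620)&(Y>20)&(Y<180)
    print(n,m.sum(),np.percentile(Z[m],[5,50,95]).round(1) if m.sum() else 0)
    for lo,hi in ((112,124),(124,126)):
        q=m&(Z>lo)&(Z<hi)
        if q.sum()>5: print(lo,cv2.minAreaRect(C[q][:,:2].astype(np.float32)))
    q=m; print("bbox",C[q].min(0).round(1),C[q].max(0).round(1))
cv2.imwrite("pics/b1.png",cv2.resize(np.hstack(o),(800,320)))
E
```

```text
time_s: 11.3
ee_pos: [527.3, 104.1, 163.5]
ee_rot: [-180.0, 0.0, -4.1]
force: [-0.2, -0.7, -0.7]
gripper_width: 15.4
time_s: 12.3
ee_pos: [527.7, 101.6, 134.1]
ee_rot: [-180.0, -0.0, -4.2]
force: [-0.2, 0.8, -1.1]
gripper_width: 15.8
[527.69855463 101.5926585  134.05607788] [-1.79990662e+02 -1.75501595e-02 -4.22261665e+00] [-0.18364201  0.79512989 -1.05227806]
top 2 [128.5 128.9 129.3]
bbox [584.8  69.9 128.5] [587.3  70.  129.3]
side 633 [115.3 129.1 152.9]
112 ((522.1080932617188, 83.17066955566406), (33.74831008911133, 123.29270935058594), 70.51769256591797)
124 ((526.04296875, 73.386962890625), (3.216050148010254, 93.31539154052734), 83.61333465576172)
bbox [466.7  65.5 100.4] [586.6 132.3 158.8]
```

View pics/b1.png

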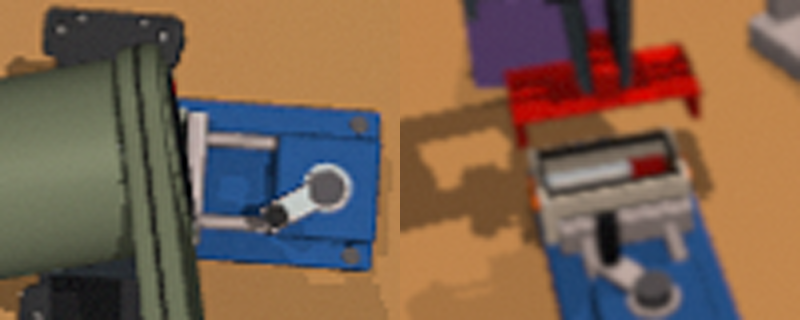

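The side view shows the cover level over the box with both legs straddling it. I'll compare cover and box relative to each other in this one camera.

```bash
python3 - <<'E'
from h import *
z=np.load("side2.npz"); im=z["im"]; C=cloud("side",z["d"]); h=cv2.cvtColor(im,cv2.COLOR_BGR2HSV); H,S,V=[h[...,i].astype(int) for i in range(3)]; X,Y,Z=C[...,0],C[...,1],C[...,2]
R=lambda q:[np.round(x,1) for x in cv2.minAreaRect(C[q][:,:2].astype(np.float32))]
red=((H<8)|(H>172))&(S>150)&(V>50)&(X>430)&(X<620)&(Y>20)&(Y<180)
q=red&(Z>126)&(Z<132); print("plate",q.sum(),R(q),np.median(Z[q]))
w=(S<70)&(V>110)&(X>450)&(X<610)&(Y>50)&(Y<150)
q=w&(Z>57)&(Z<64); print("rim",q.sum(),R(q),np.median(Z[q]))
q=red&(Z>98)&(Z<122); print("leg x",np.percentile(X[q],[1,10,90,99]).round(1),Y[q].min())
z=np.load("side0.npz");C=cloud("side",z["d"]);X,Y,Z=C[...,0],C[...,1],C[...,2];h=cv2.cvtColor(z["im"],cv2.COLOR_BGR2HSV)
q=(h[...,1]<70)&(h[...,2]>110)&(X>450)&(X<610)&(Y>50)&(Y<150)&(Z>57)&(Z<64); print("rim0 side",R(q))
E
```

```text
plate 481 [array([527.8,  99.6]), array([ 61.3, 119.2]), np.float64(86.3)] 128.86810164417238
rim 83 [array([517.4,  83.1]), array([ 50.4, 106. ]), np.float64(63.1)] 59.53437140381516
leg x [467.2 468.  585.3 585.7] 76.46528403965567
rim0 side [array([526.4,  92.7]), array([59.5, 97.3]), np.float64(84.9)]
```

```bash
python3 -m pendant '[{"xyz":[0,0,0.008],"roll":0,"jaw":1},{"xyz":[0,0,0.016],"roll":0,"jaw":1},{"xyz":[0,0,0.024],"roll":0,"jaw":1},{"xyz":[0,0,0.031],"roll":0,"jaw":1},{"xyz":[0,0,0.037],"roll":0,"jaw":1},{"xyz":[0,0,0.042],"roll":0,"jaw":1},{"xyz":[0,0,0.046],"roll":0,"jaw":1},{"xyz":[0,0,0.046],"roll":0,"jaw":1}]' 60
```

```text
time_s: 13.4
ee_pos: [527.4, 101.5, 87.7]
ee_rot: [180.0, 0.0, -4.2]
force: [-0.2, -0.2, -0.7]
gripper_width: 15.8
```

```bash
python3 -m pendant '[{"xyz":[0,0,0.001],"roll":0,"jaw":1},{"xyz":[0,0,0.002],"roll":0,"jaw":1},{"xyz":[0,0,0.003],"roll":0,"jaw":1},{"xyz":[0,0,0.004],"roll":0,"jaw":1},{"xyz":[0,0,0.005],"roll":0,"jaw":1},{"xyz":[0,0,0.006],"roll":0,"jaw":1},{"xyz":[0,0,0.006],"roll":0,"jaw":1},{"xyz":[0,0,0.006],"roll":0,"jaw":1}]'
```

```text
time_s: 14.4
ee_pos: [527.2, 101.7, 83.2]
ee_rot: [-180.0, 0.0, -4.2]
force: [-3.8, -0.4, 9.1]
gripper_width: 15.8
```

```bash
python3 -m pendant '[{"xyz":[-0.0007,0,0.001],"roll":0,"jaw":1},{"xyz":[-0.0007,0,0.002],"roll":0,"jaw":1},{"xyz":[-0.0007,0,0.003],"roll":0,"jaw":1},{"xyz":[-0.0007,0,0.004],"roll":0,"jaw":1},{"xyz":[-0.0007,0,0.005],"roll":0,"jaw":1},{"xyz":[-0.0007,0,0.006],"roll":0,"jaw":1},{"xyz":[-0.0007,0,0.006],"roll":0,"jaw":1},{"xyz":[-0.0007,0,0.006],"roll":0,"jaw":1}]'
```

```text
time_s: 15.4
ee_pos: [526.4, 101.6, 75.1]
ee_rot: [180.0, 0.1, -4.2]
force: [-1.0, 1.4, -4.3]
gripper_width: 15.7
```

```bash
python3 -m pendant '[{"xyz":[0,0,0.001],"roll":0,"jaw":1},{"xyz":[0,0,0.002],"roll":0,"jaw":1},{"xyz":[0,0,0.003],"roll":0,"jaw":1},{"xyz":[0,0,0.004],"roll":0,"jaw":1},{"xyz":[0,0,0.005],"roll":0,"jaw":1},{"xyz":[0,0,0.006],"roll":0,"jaw":1},{"xyz":[0,0,0.006],"roll":0,"jaw":1},{"xyz":[0,0,0.006],"roll":0,"jaw":1}]'
```

```text
time_s: 16.4
ee_pos: [527.6, 101.6, 70.6]
ee_rot: [-180.0, -0.1, -4.2]
force: [-0.8, -0.9, 3.0]
gripper_width: 15.7
```

```bash
python3 -m pendant '[{"xyz":[0,0,0.0005],"roll":0,"jaw":1},{"xyz":[0,0,0.001],"roll":0,"jaw":1},{"xyz":[0,0,0.0015],"roll":0,"jaw":1},{"xyz":[0,0,0.002],"roll":0,"jaw":1},{"xyz":[0,0,0.002],"roll":0,"jaw":1},{"xyz":[0,0,0.002],"roll":0,"jaw":1},{"xyz":[0,0,0.002],"roll":0,"jaw":1},{"xyz":[0,0,0.002],"roll":0,"jaw":1}]'
```

```text
time_s: 17.4
ee_pos: [527.6, 101.6, 69.4]
ee_rot: [-180.0, -0.1, -4.2]
force: [-3.3, -1.7, 10.6]
gripper_width: 15.8
```

```bash
python3 -m pendant '[{"xyz":[0,0,0.0003],"roll":0,"jaw":1},{"xyz":[0,0,0.0006],"roll":0,"jaw":1},{"xyz":[0,0,0.0006],"roll":0,"jaw":1},{"xyz":[0,0,0.0006],"roll":0,"jaw":1},{"xyz":[0,0,0.0006],"roll":0,"jaw":1},{"xyz":[0,0,0.0006],"roll":0,"jaw":1},{"xyz":[0,0,0.0006],"roll":0,"jaw":1},{"xyz":[0,0,0.0006],"roll":0,"jaw":1}]'; python3 - <<'E'
from h import *
o=[]
for n in ("top","side"):
    im,d=env.grab_frame(n); a={"top":(200,280,260,360),"side":(170,250,230,330)}[n]
    o.append(cv2.resize(im[a[0]:a[1],a[2]:a[3]],(400,320),interpolation=cv2.INTER_CUBIC))
    C=cloud(n,d); h=cv2.cvtColor(im,cv2.COLOR_BGR2HSV); H,S,V=[h[...,i].astype(int) for i in range(3)]; X,Y,Z=C[...,0],C[...,1],C[...,2]
    m=(S<255)&(V<60)&(Z>85)&(Z<100)&(X>480)&(X<520)&(Y<30)&(Y>-10)
    if m.sum(): print("knob",n,C[m].mean(0).round(1))
    if n=="side":
        m=((H<8)|(H>172))&(S>150)&(V>50)&(X>430)&(X<620)&(Y>20)&(Y<180)&(Z>55)
        for a,b in ((467,490),(550,587)):
            q=m&(X>a)&(X<b)&(Z>60); print(a,np.median(Z[q]).round(1))
cv2.imwrite("pics/f1.png",np.hstack(o)); s=env.state(); print(s["time_s"],s["ee_pos"],s["force"])
E
```

```text
time_s: 18.4
ee_pos: [527.6, 101.6, 69.4]
ee_rot: [-180.0, -0.1, -4.2]
force: [-4.0, -0.8, 15.1]
gripper_width: 15.3
knob top [503.    6.9  97.4]
knob side [501.8   1.4  92.8]
467 64.1
550 64.2
18.5 [527.65431398 101.62080462  69.40160778] [-3.68855125 -0.96627537 15.01006384]
```

View pics/f1.png

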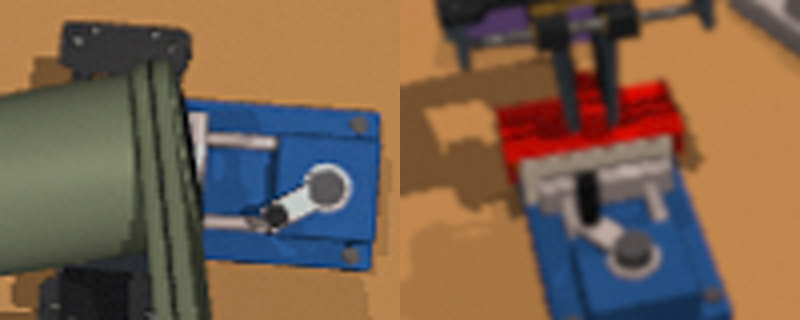

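The cover sits flush and level: its plate top is at about 64 mm on both sides, against 65 mm expected. It stopped moving down while the force rose to 15 N, and the crank has not moved.

```bash
python3 -c "
from workcell import env
print(env.job_done()); s=env.state(); print(s['time_s'],s['force'])"
```

```text
the job is handed in; nothing more can be done
None
the job is handed in; nothing more can be done
```

The job is handed in at about 18.5 s: the box is clamped, and the cover is snapped on and still held at its ridge and pressed down. No verdict was reported.

- **Vise:** I cranked it to about 4.15 rad, worked out from the knob's position. The box moved against the fixed jaw and squared up, and the knob had not moved in the last pictures.
- **Cover:** I gripped it by the ridge, moved it over the box and pressed it straight down. Contact came at about 9 N with a small sideways push, so I shifted the cover 0.7 mm in x. Both clips then snapped and the push dropped away.
- **Final press:** the last reading was 15 N downward with a grip setting of 60 N. The height stayed at 69.4 mm while the force rose from 10.6 to 15 N, so the seal should be flush.
- **Plate level:** the plate top was at 64.1 and 64.2 mm on its two sides, against about 65 mm expected. That difference is within the camera calibration.

**Checks that disagreed or were not made:**
- The top and side cameras differed by 1 to 2 mm in y.
- My first estimate of the crank axis was about 2 mm off, which caused a brief 11 N radial force on the knob; I corrected it on the next move.
- A sideways force of about 4 N remains in x at the end.
- I did not re-measure the glove carton, marker, tape roll or dispenser at the end. The arm only passed near the carton, well above it.

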